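# Set the charger to its index tab and unplug the tall battery pack

### The arm

A 6-joint arm with a two-finger parallel gripper is mounted at the origin on the work surface. World frame = base frame: x ahead of the robot, y to its left, z up, the work surface at z = 0. Lengths are in mm, angles in rad, forces in N, time in s.
With the tool pointing down it reaches from about 300 to 750 mm from the base axis. Payload 8.5 kg.
Tool frame: the origin (TCP) lies on the mounting face of the last link; the fingertips stand 173 mm ahead of it and the grasp point (between the pads) lies 155 mm ahead of it; z points along the fingers, y is the line along which they close (so a half turn about z gives the same grasp; the last joint's range is limited). The gripper opens to 85 mm and grips with 20 to 120 N. Pads are 22 mm wide; open, the fingers measure 114 mm over their backs; the gripper's body (76 mm by 85 mm) begins 54 mm behind the grasp point. The pads swing forward as they close: fully open they stand 13 mm farther back than shut.
Start: joints at [-1.43, 0.381, 1.297, -0, 1.464, -0.215], TCP at [191.581, -515.537, 404.722] pointing down, gripper open.
Joint ranges: [-3.11, 3.11], [-0.89, 2.33], [0.22, 2.48], [-1.42, 4.56], [0.17, 2.85], [-2.88, 2.88]. Speed limits (rad/s): [2.39, 2.39, 3.14, 3.14, 3.14, 3.14].

### API

Orientations are given as a unit quaternion [x, y, z, w].
In Python, from rig import manip gives the robot as it stands. The module is installed in compiled form; this text tells all that it offers.
- The arm moves only by the tool send_rows, never from a script. Its argument "series" is a list of rows, each a list of 6 numbers: the shift along the tool's x, y, z scaled (see below), then the turn, a rotation vector about the tool's x, y, z scaled (see below). In form: [[tx, ty, tz, rx, ry, rz], ...]. A call has 1 to 5 rows; each row shifts and turns the commanded pose from where the row before left it, along the tool's axes as they then stand; what a row does not reach is not made up. The controller multiplies each number of a shift by 40 mm and each number of a turn by 4 degrees. A row lasts 1/10 s, in which the tool goes at most 50 mm and 8.59 degrees, less where a joint would pass 70% of its speed; a pose out of reach is approached as far as the arm can. A call with a number of a shift or a turn outside -1 to 1 is refused whole. A call with a gripper value outside its range is refused whole. "hand" is the opening, from 0 (shut) to 1 (fully open), set as the call begins (left out, the last holds). The fingers move at their own pace and stop on an object; "newtons" is the grip in N (left out, the last holds). Time passes only in rows, so rows that do not move let the fingers close. It gives the time, the measured TCP pose, the force, the opening and the grip force at its end, in the units of the state.
- manip.read_state(): the state, without advancing time (a new reading comes with each control period).
- manip.camera(name): name is "side" or "top"; returns a dict with "frame" (400x640x3 uint8, red, green, blue), "range_z" (400x640 float32, mm along the optical axis (not along the pixel's ray), 0 where there is no reading), "camera_matrix" (3x3 intrinsics, pixels), "extrinsics" (4x4, takes a point from camera to world coordinates). Camera axes: x right, y down, z forward; pixel columns grow to the right and rows downward; lengths in mm; the calibration is good to about 2 mm. A picture is of the moment at which its call begins.
- manip.close_job(): hands the job in; it is judged then, once.
The state is a dict: "time": time; "qpos": joint angles; "qvel": joint speeds; "joint_torque": joint torques, N m; "eef_pos": TCP position; "orientation": TCP orientation; "contact_force": force on the tool from outside, world axes, zero at the start; "wrist_torque": the same for the moment, N m; "grip_width": finger opening in mm; "grasp_force": force on a finger pad.
Only numpy, scipy, OpenCV 4.12 (cv2) and the standard library are available. Lean on these libraries where they do the work, as an engineer would, in place of code of your own. Each camera call takes 0.05 s, during which the arm holds its last target. There are 200 camera calls.

### The job

Before the tall battery pack comes off charge, turn the charging dock's dial until the sliding pointer stands opposite the index tab, and let go of the dial. Then pull the tall pack straight up out of its sprung bay and stand it upright in the wooden tray without dropping it. Leave the short pack plugged in, the index tab where it is and the dial as set, and do not knock over the glue bottle or the pencil tin.

Things in the scene. Friction and masses are not known exactly. Their poses are not given: they have to be found in the camera images.
- dock: fixed black dock, 150 (x) x 300 (y) x 60 mm high. Origin: centre of its underside, z up. Two bays open upward at x = 0, y = +20 and +100 mm, 37.6 (x) x 41.6 (y) mm, 42 deep (floor at z = 18); in each, two sprung balls in the y walls snap into the pack's waist. Dial at x = -30, y = -90; pointer scale at x = 20 to 72, y = -138 to -42, on the top.
- tall_pack: TALL grey battery pack, 124 mm long, 0.28 kg, upright in either bay, axes parallel to the dock's. Origin: centre of its foot, z up. Plug end z = 0 to 44: 36 (x) x 40 (y) mm, with a waist. Head, a plain box, z = 44 to 124: 40 (x) x 48 (y) mm; grasp it across x at z = 90 to 100, not higher, or it swings (centre of mass z = 80). A straight pull of 10 to 20 N frees it; clear after 42 mm.
- short_pack: the SHORT grey battery pack in the other bay, the same but 84 mm long (head from z = 44 to 84), standing 42 mm above the dock. Origin at the centre of its foot. It stays plugged in.
- dial (a joint): angle of the dial (rad), 0 to 3.2, growing as it is turned clockwise seen from above. Each rad moves the pointer 20 mm towards the dock's +y. It stays where it is left. It can be turned back.
- dial_grip (a point): point to grip, on the dial's upright axis, 37 mm above the dock's top. Black 60 mm disc with a straight grip bar 57 mm long (this point's x axis, it turns with the dial), 14 mm thick (y axis), from 24 mm below this point to 7 mm above it. A white line marks one end of the bar.
- pointer_tip (a point): tip of the steel pointer on the dock's scale: a 4 mm wide, 6 mm high finger that looks to the dock's +x, on a small slide that runs along the dock's y as the dial turns. Axes parallel to the dock's; the tip's middle line is y = 0.
- index_tip (a point): tip of the steel index tab, the mark: a 4 mm wide, 9 mm high finger that looks to the dock's -x, facing the pointer across the scale. Axes parallel to the dock's; its middle line is y = 0. At the start it lies 14 to 52 mm further along the dock's +y than the pointer. Stiff; must not be shifted.
- tray: empty shallow wooden tray, fixed, 150 (x) x 130 (y) x 25 mm high, walls and floor 5 mm. Origin at the centre of its underside, z up.
- glue: orange glue bottle, 44 mm diameter, 150 mm tall, loose, upright. Origin at the centre of its underside, z up.
- tin: steel tin of pencils, 74 mm diameter, 100 mm tall with pencils up to 175 mm, loose, upright. Origin at the centre of its underside, z up.

How it is judged:
By the outcome, as a careful person would: the job done as asked, in the order asked, and still so for the second after the job is handed in, with the robot touching nothing.
It also fails if it takes over 67 s, if anything falls off the work surface, if the arm or the gripper's body presses on something with over 40 N, if the wrist force passes 120 N, or if a joint passes its speed limit or range.

## Working session

There is one attempt and no reset: what is moved stays moved. The work goes in short steps, Python scripts to look and compute and a tool call to move; the robot and the scene stay as the last step left them, time stands still between calls to the robot, and variables do not carry over. Pictures are saved under pics/ and viewed, at most 10 in all, crops included, and the job is handed in when it is done.

Besides the shell and the picture viewer there is one more tool, called after "Call:" as name(argument=value, ...) on one line, values as JSON. send_rows: Moves the arm, as the interface text tells. Shifts and turns lie within -1 to 1; 1 stands for 40 mm of shift or 4 degrees of turn. Its arguments: {"type":"object","properties":{"series":{"type":"array","items":{"type":"array","items":{"type":"number"}}},"hand":{"type":"number"},"newtons":{"type":"number"}},"required":["series"]}

```bash
mkdir -p pics
cat > h.py <<'E'
import numpy as np, cv2
from rig import manip
def cam(n):
    c=manip.camera(n); return c['frame'],c['range_z'],np.array(c['camera_matrix']),np.array(c['extrinsics'])
def cloud(z,K,T):
    v,u=np.mgrid[0:z.shape[0],0:z.shape[1]]
    P=np.stack([(u-K[0,2])/K[0,0]*z,(v-K[1,2])/K[1,1]*z,z,np.ones_like(z)],-1)
    W=(P@T.T)[...,:3]; W[z<=0]=np.nan; return W
def ray(u,v,h,K,T):
    d=T[:3,:3]@np.array([(u-K[0,2])/K[0,0],(v-K[1,2])/K[1,1],1]); o=T[:3,3]
    return o+d*(h-o[2])/d[2]
E
python3 - <<'E'
from h import *
for n in('top','side'):
    f,z,K,T=cam(n); cv2.imwrite(f'pics/{n}0.png',f[...,::-1]); np.savez(f'{n}0',f=f,z=z,K=K,T=T); print(n,K.round(1).tolist(),T.round(3).tolist())
s=manip.read_state(); print(s)
E
```

```text
top [[392.0, 0.0, 318.3], [0.0, 392.0, 194.5], [0.0, 0.0, 1.0]] [[-0.014, -0.995, 0.103, 439.342], [-1.0, 0.015, 0.004, 5.431], [-0.006, -0.103, -0.995, 1082.271], [0.0, 0.0, 0.0, 1.0]]
side [[433.6, 0.0, 318.3], [0.0, 433.6, 193.0], [0.0, 0.0, 1.0]] [[-0.766, -0.469, 0.44, 84.221], [-0.643, 0.55, -0.533, 545.809], [0.008, -0.691, -0.723, 832.763], [0.0, 0.0, 0.0, 1.0]]
{'time': 0.1, 'qpos': array([-1.43031323e+00,  3.81138468e-01,  1.29813615e+00, -1.24330498e-05,
        1.46355809e+00, -2.15263537e-01]), 'qvel': array([ 0.00039167, -0.00160775, -0.00383682, -0.00023682, -0.00127718,
        0.00078149]), 'joint_torque': array([ 3.18913560e-03, -4.49221623e+01, -2.31658226e+01, -1.62194860e-04,
        3.65800050e-03, -1.34399576e-05]), 'eef_pos': array([ 191.57095284, -515.52612795,  404.18454947]), 'orientation': array([ 9.84221899e-01,  1.76937471e-01,  1.70013997e-05, -6.19822947e-04]), 'contact_force': array([-0.76798611, -0.62855329,  0.37226272]), 'wrist_torque': array([ 0.0197991 , -0.00147239, -0.00569655]), 'grasp_force': 0.0, 'grip_width': 85.43325409918265}
```

View pics/top0.png

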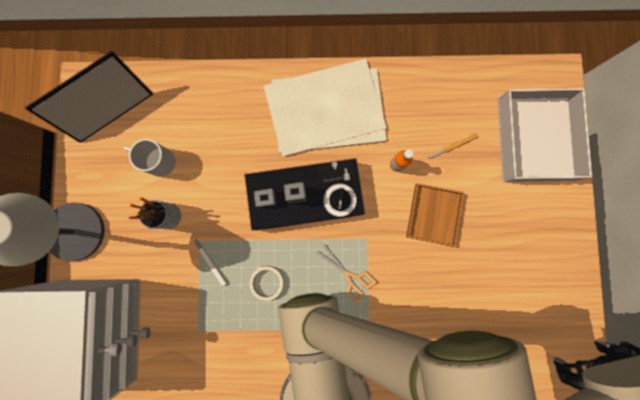

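View pics/side0.png

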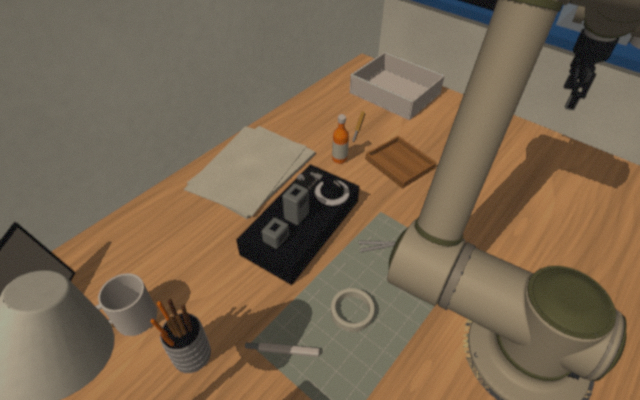

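The top view shows the dock at about (305,195), the tall pack at (294,191), the short pack at (264,197), the dial at (340,200), pointer and index near (335,165)/(347,175), the tray at (437,215), the glue at (402,160) and the tin at (155,213). The side view shows the same layout, with the arm clear of the dock.

Run:
```python
from h import *
d=np.load('top0.npz'); f,z,K,T=[d[k] for k in 'fzKT']; W=cloud(z,K,T)
x,y,h=W[...,0],W[...,1],W[...,2]
def rect(m,n):
    m=cv2.morphologyEx(m.astype(np.uint8),cv2.MORPH_OPEN,np.ones((2,2)))
    p=np.c_[x[m>0],y[m>0]].astype(np.float32); r=cv2.minAreaRect(p); print(n,len(p),np.round(r[0],1),np.round(r[1],1),round(r[2],2),'mean',p.mean(0).round(1),'h',np.nanmedian(h[m>0]).round(1)); return r
R=np.zeros(x.shape,bool); R[155:235,240:370]=1
rect(R&(h>45)&(h<75),'dock'); rect(R&(h>50),'dock+')
t=np.zeros_like(R); t[175:215,280:310]=1; rect(t&(h>125),'tall')
t[:]=0; t[180:215,250:279]=1; rect(t&(h>90),'short')
t[:]=0; t[175:225,318:362]=1; rect(t&(h>80),'dialbar'); rect(t&(h>65),'dial')
t[:]=0; t[175:255,400:475]=1; rect(t&(h>14)&(h<40),'tray')
t[:]=0; t[140:180,380:420]=1; rect(t&(h>30),'glue')
t[:]=0; t[190:240,120:190]=1; rect(t&(h>60),'tin')
t[:]=0; t[155:190,315:365]=1; print(np.argwhere(t&(h>64)).tolist())
print(h[155:185,325:356].round(0)[::2,::2])
d=np.load('side0.npz');g=d['f']
a=cv2.resize(f[150:240,240:370],None,fx=4.6,fy=4.6,interpolation=cv2.INTER_CUBIC)
b=cv2.resize(g[160:290,230:370],None,fx=4.6,fy=4.6,interpolation=cv2.INTER_CUBIC)[:, :]
cv2.imwrite('pics/c1.png',np.clip(a[...,::-1]*1.5,0,255)); cv2.imwrite('pics/c2.png',np.clip(b[...,::-1]*1.5,0,255)[:600])
```

```text
dock 5450 [550.7  43. ] [157.2 307.8] 7.55 mean [nan nan] h 61.4
dock+ 6504 [550.7  43. ] [157.2 307.8] 7.55 mean [nan nan] h 61.9
tall 337 [547.8  66.4] [45.2 45.3] 8.21 mean [nan nan] h 142.6
short 311 [533.9 145.9] [37.7 47.5] 6.63 mean [nan nan] h 102.6
dialbar 135 [529.5 -49.1] [14.2 59.1] 74.15 mean [nan nan] h 104.4
dial 735 [534.5 -57.2] [ 58.9 104.1] 46.7 mean [nan nan] h 73.5
tray 513 [ 488.6 -311.5] [141.8 151.6] 78.17 mean [ 490.1 -312.9] h 23.3
glue 350 [ 635.7 -227.1] [34.9 78.5] 22.32 mean [nan nan] h 99.5
tin 932 [500.3 459.7] [142.6  71.2] 84.08 mean [nan nan] h 102.3
[[161, 345], [161, 349], [161, 350], [162, 326], [162, 332], [162, 333], [162, 334], [162, 335], [162, 336], [162, 348], [163, 328], [163, 332], [163, 333], [163, 334], [163, 335], [163, 336], [163, 351], [164, 332], [164, 333], [164, 334], [164, 335], [164, 336], [164, 355], [165, 325], [165, 329], [165, 333], [165, 334], [165, 335], [165, 336], [165, 340], [165, 348], [166, 317], [166, 333], [166, 334], [166, 335], [166, 336], [166, 337], [166, 346], [166, 350], [167, 322], [167, 324], [167, 329], [16
[... 3648 characters left out ...]
 73. 63. 63. 64. nan 63. 58. 60. 64. 64. 65.]
 [61. 58. 64. 60. 62. 62. 66. 63. 63. 61. 66. 64. 62. 64. 64. 62.]
 [60. 64. 58. 64. 63. 62. 63. 63. 59. 62. 70. 64. 64. 62. 60. 59.]
 [64. 63. 61. 62. 63. 61. 63. 62. 63. 63. 64. 59. 64. 65. 64. 65.]
 [62. 64. 59. 63. 62. 61. 61. 64. 65. 64. 69. 69. 62. 63. 60. 63.]
 [60. 63. 61. 61. 63. 63. 62. 62. 65. 60. 66. 70. 67. 65. 65. 63.]
 [60. 60. 59. 60. 59. 65. 60. 65. 64. 60. 70. 70. 66. 61. 63. 61.]
 [62. 63. 62. 61. 63. 60. 63. 62. 64. 62. 60. 62. 63. 61. 58. 58.]
 [62. 61. 59. 62. 65. 61. 60. 62. 59. 63. 60. 63. 60. 63. 61. 60.]][ WARN:0@0.319] global loadsave.cpp:1063 imwrite_ Unsupported depth image for selected encoder is fallbacked to CV_8U.
```

View pics/c1.png

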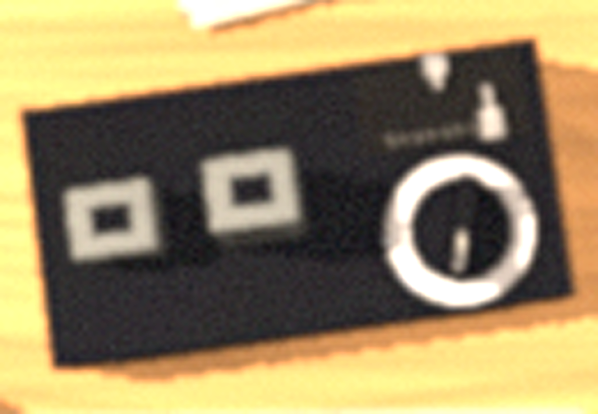

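View pics/c2.png

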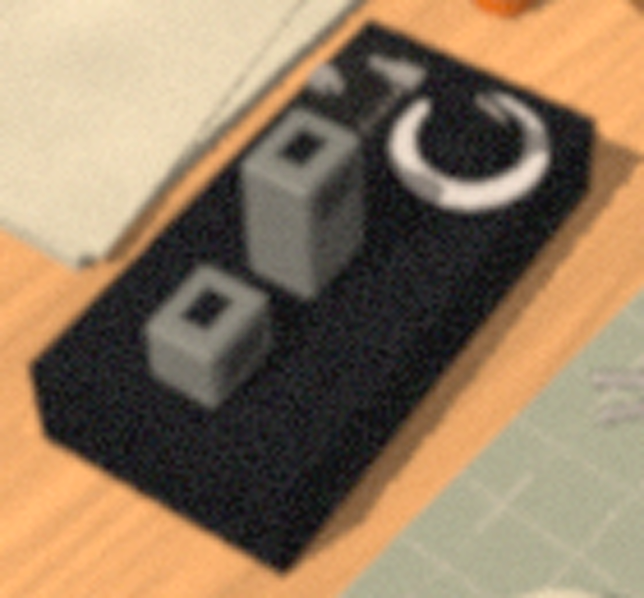

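The top crop shows the index tab tip at about (434,85) and the pointer tip at (487,88) with its slide at (491,122). The dial's white mark is at the lower end of the bar (460,250). The side crop confirms that the tall pack is in the inner bay.

```bash
cat >> h.py <<'E'
def pc(m,hh,K,T):
    v,u=np.nonzero(m); return np.array([ray(a,b,hh,K,T)[:2] for a,b in zip(u,v)])
def big(m):
    n,l,s,c=cv2.connectedComponentsWithStats(m.astype(np.uint8)); return l==1+np.argmax(s[1:,4])
def box(u0,u1,v0,v1):
    m=np.zeros((400,640),bool); m[v0:v1,u0:u1]=1; return m
E
python3 - <<'E'
from h import *
d=np.load('top0.npz'); f,z,K,T=[d[k] for k in 'fzKT']; W=cloud(z,K,T); h=np.nan_to_num(W[...,2])
hs=cv2.medianBlur(h.astype(np.float32),3)
def rr(m,hh,n,k=1):
    m=big(m); P=pc(m,hh,K,T); r=cv2.minAreaRect(P.astype(np.float32)); ev,E=np.linalg.eigh(np.cov(P.T))
    print(n,len(P),'c',P.mean(0).round(1),'rect',np.round(r[0],1),np.round(r[1],1),round(r[2],1),'axis',E[:,1].round(3)); return P
rr(box(280,310,170,220)&(hs>122),142,'tall')
rr(box(250,279,175,220)&(hs>82),102,'short')
rr(box(318,362,175,225)&(hs>88),104,'bar')
rr(box(318,362,180,225)&(f.min(2)>120)&(hs<90),73,'ring')
rr(box(240,370,150,240)&(hs>45),60,'dock')
rr(box(400,475,175,255)&(hs>13),25,'tray')
g=f.astype(int)
rr(box(385,420,140,180)&(hs>130),150,'gluetop'); rr(box(120,190,190,240)&(hs>60)&(hs<110),100,'tin')
print(f.max(2)[158:186,328:354])
# pointer / index
ex=np.array([np.cos(.132),np.sin(.132)]);
E
```

```text
tall 341 c [544.9  66.7] rect [544.6  66.8] [42.  48.2] 7.5 axis [-0.055  0.998]
short 321 c [534.7 145.1] rect [534.7 145.1] [41.5 49.4] 7.3 axis [-0.053  0.999]
bar 126 c [530.4 -45.2] rect [530.5 -45.4] [14.3 55.9] 81.8 axis [-0.99  0.14]
ring 369 c [528.2 -42.4] rect [529.9 -46. ] [77.6 80.4] 89.1 axis [-0.987  0.163]
dock 6540 c [547.8  47.4] rect [548.4  47.4] [150.7 300.1] 7.3 axis [-0.125  0.992]
tray 531 c [ 492.2 -308.2] rect [ 490.5 -304.6] [132.2 150.4] 77.9 axis [-0.986  0.168]
gluetop 75 c [ 631.5 -208.9] rect [ 631.2 -208.9] [20.5 22.6] 43.0 axis [-0.749  0.663]
tin 641 c [495.5 413.4] rect [497.7 418.4] [86.3 70.4] 89.2 axis [-0.288  0.958]
[[219 218 219 219 220 219 219 220 219 220 220 222 223 223 218 211 207 204
  203 202 200 192 175 159 154 148]
 [224 223 222 223 223 223 225 224 216 211 208 205 205 202 195 177 161 153
  148 138 130 121 103  88  82  75]
 [229 221 215 213 210 209 208 198 181 162 152 146 141 135 128 107  90  85
   76  65  56  51  45  37  36  32]
 [203 183 164 157 159 162 157 149 126  95  81  71  63  58  53  46  40  36
   38  34  34  32  32  29  33  26]
[... 1917 characters left out ...]
57  97 137
  148 139 122  94  52  30  26  30]
 [ 61  53  63  67  54  53  48  37  40  46  39  35  36  26  30  40  63  86
   93  85  71  55  38  29  25  28]
 [ 46  44  47  47  33  34  33  27  30  27  30  25  27  26  30  26  30  37
   40  36  34  28  28  29  29  31]
 [ 35  30  30  29  27  23  26  32  33  34  37  35  38  37  34  30  24  25
   21  31  29  30  24  30  29  30]
 [ 28  30  29  26  27  30  44  56  69  86  94 104 105 102  90  70  52  42
   28  27  23  25  30  30  32  30]
 [ 26  26  26  38  58  86 110 134 148 164 177 179 181 181 168 147 132 111
   76  49  36  23  27  26  30  28]
 [ 30  31  48  87 131 163 187 207 218 222 226 227 227 226 222 217 208 186
  153 116  76  44  28  24  25  30]]
```

```bash
cat >> h.py <<'E'
from scipy.spatial.transform import Rotation as Ro
C=np.array([548.,47.]); YAW=np.radians(7.4)
def todock(P): 
    c,s=np.cos(YAW),np.sin(YAW); return (np.asarray(P)[...,:2]-C)@np.array([[c,-s],[s,c]])
def plan(p,yaw,n,pose=None):
    """rows from present commanded pose (tool down) to p and tool-x yaw (deg, continuous change)"""
    if pose is None:
        s=manip.read_state(); q=Ro.from_quat(s['orientation']); pose=(s['eef_pos'],q.as_matrix())
    pos,R=np.array(pose[0],float),pose[1]; y0=np.degrees(np.arctan2(R[1,0],R[0,0]))
    p0=pos.copy(); rows=[]
    Rt=lambda y:(Ro.from_euler('z',y,degrees=True)*Ro.from_euler('x',180,degrees=True)).as_matrix()
    for i in range(1,n+1):
        t=i/n; tp=p0+(np.array(p)-p0)*t; ty=Rt(y0+(yaw-y0)*t)
        sh=np.round(R.T@(tp-pos)/40,2); rv=np.round(np.degrees(Ro.from_matrix(R.T@ty).as_rotvec())/4,2)
        rows.append([*sh,*rv]); pos=pos+R@sh*40; R=R@Ro.from_rotvec(np.radians(rv*4)).as_matrix()
    for i in range(0,n,5): print('['+','.join('['+','.join(f'{a+0:g}' for a in r)+']' for r in rows[i:i+5])+']')
    print('end',pos.round(1)); return pos,R
def tips(f,K,T,u=(325,358),v=(158,183)):
    g=f.max(2).astype(float)-36; g[g<8]=0
    D=np.array([[todock(ray(a,b,67,K,T)) for a in range(*u)] for b in range(*v)]); g=g[v[0]:v[1],u[0]:u[1]]
    for x in np.arange(24,76,3.):
        m=abs(D[...,0]-x)<2; w=g*m
        if w.sum()<150: continue
        H,e=np.histogram(D[m][:,1],np.arange(-140,-40,4),weights=g[m])
        i=np.argmax(H); c=(e[i]+e[i+1])/2
        for _ in range(5): k=w*(abs(D[...,1]-c)<7); c=(k*D[...,1]).sum()/k.sum()
        print(x,round(c,2),int(k.sum()),end=' | ')
    print()
E
python3 - <<'E'
from h import *
d=np.load('top0.npz'); f,K,T=d['f'],d['K'],d['T']
tips(f,K,T); tips(f,K,T,u=(325,341)); tips(f,K,T,u=(341,358))
plan([529.9,-45.8,300],171.9,38)
E
```

```text
24.0 -117.59 823 | 27.0 -117.63 938 | 30.0 -117.55 1069 | 33.0 -116.07 1152 | 36.0 -115.54 986 | 39.0 -115.08 653 | 42.0 -115.28 339 | 45.0 -115.74 312 | 48.0 -116.06 301 | 51.0 -116.14 184 | 54.0 -87.85 331 | 57.0 -87.57 423 | 60.0 -90.51 625 | 63.0 -91.03 886 | 66.0 -91.05 1020 | 69.0 -89.54 1035 | 72.0 -87.76 999 | 75.0 -86.17 1477 | 
24.0 -67.0 160 | 27.0 -83.08 214 | 30.0 -94.63 102 | 54.0 -87.85 331 | 57.0 -87.57 423 | 60.0 -90.51 625 | 63.0 -91.03 886 | 66.0 -91.05 1020 | 69.0 -89.54 1035 | 72.0 -87.76 999 | 75.0 -86.17 1477 | 
24.0 -117.59 823 | 27.0 -117.63 938 | 30.0 -117.55 1069 | 33.0 -116.07 1152 | 36.0 -115.54 986 | 39.0 -115.08 653 | 42.0 -115.28 339 | 45.0 -115.74 312 | 48.0 -116.06 301 | 51.0 -116.14 184 | 60.0 nan 0 | 63.0 nan 0 | 66.0 -148.51 486 | 69.0 -126.61 73 | 72.0 -125.78 549 | 75.0 -123.95 1246 | 
[[0.32,-0.21,0.07,-0.02,0,-1],[0.33,-0.19,0.07,0,0,-0.99],[0.34,-0.17,0.07,0,0,-1],[0.35,-0.14,0.06,0,0,-1],[0.37,-0.12,0.07,0,0,-0.99]]
[[0.36,-0.09,0.07,0,0,-1],[0.38,-0.06,0.07,0,0,-1],[0.38,-0.04,0.07,0,0,-0.99],[0.38,-0.02,0.07,0,0,-1],[0.38,0.02,0.07,0,0,-1]
[... 186 characters left out ...]
2,0.21,0.06,0,0,-0.99],[0.3,0.24,0.07,0,0,-1],[0.28,0.25,0.07,0,0,-1]]
[[0.27,0.28,0.07,0,0,-0.99],[0.24,0.29,0.07,0,0,-1],[0.23,0.3,0.07,0,0,-1],[0.2,0.33,0.07,0,0,-0.99],[0.18,0.33,0.06,0,0,-1]]
[[0.15,0.35,0.07,0,0,-1],[0.14,0.36,0.07,0,0,-0.99],[0.1,0.36,0.07,0,0,-1],[0.08,0.37,0.07,0,0,-1],[0.06,0.38,0.07,0,0,-0.99]]
[[0.02,0.38,0.07,0,0,-1],[0.01,0.38,0.06,0,0,-1],[-0.03,0.38,0.07,0,0,-1],[-0.05,0.38,0.07,0,0,-0.99],[-0.08,0.37,0.07,0,-0.01,-1]]
[[-0.1,0.37,0.07,0,0,-1],[-0.13,0.36,0.07,0,0,-0.99],[-0.15,0.35,0.07,0,0,-1]]
end [529.8 -45.7 299.8]h.py:43: RuntimeWarning: invalid value encountered in scalar divide
  for _ in range(5): k=w*(abs(D[...,1]-c)<7); c=(k*D[...,1]).sum()/k.sum()
```

Call:
send_rows(series=[[0.32, -0.21, 0.07, -0.02, 0, -1], [0.33, -0.19, 0.07, 0, 0, -0.99], [0.34, -0.17, 0.07, 0, 0, -1], [0.35, -0.14, 0.06, 0, 0, -1], [0.37, -0.12, 0.07, 0, 0, -0.99]], hand=1, newtons=40)

```text
time: 0.6
eef_pos: [236.5, -453.0, 390.7]
orientation: [0.938, 0.346, 0.0, 0.0]
contact_force: [-0.0, -0.3, 0.9]
grip_width: 85.4
grasp_force: 0.0
```

Call:
send_rows(series=[[0.36, -0.09, 0.07, 0, 0, -1], [0.38, -0.06, 0.07, 0, 0, -1], [0.38, -0.04, 0.07, 0, 0, -0.99], [0.38, -0.02, 0.07, 0, 0, -1], [0.38, 0.02, 0.07, 0, 0, -1]])

```text
time: 1.1
eef_pos: [281.0, -391.4, 376.6]
orientation: [0.864, 0.503, -0.0, 0.0]
contact_force: [0.5, -0.2, 0.1]
grip_width: 85.3
grasp_force: 0.0
```

Call:
send_rows(series=[[0.38, 0.04, 0.06, 0, 0, -1], [0.37, 0.06, 0.07, 0, 0, -0.99], [0.37, 0.09, 0.07, 0, 0, -1], [0.37, 0.12, 0.07, 0.01, 0, -1], [0.35, 0.14, 0.07, 0, 0, -0.99]])

```text
time: 1.6
eef_pos: [325.3, -329.4, 363.0]
orientation: [0.764, 0.645, -0.0, 0.0]
contact_force: [-0.9, 0.8, -0.0]
grip_width: 85.4
grasp_force: 0.0
```

Call:
send_rows(series=[[0.34, 0.17, 0.07, 0, 0, -1], [0.33, 0.19, 0.07, 0, 0, -1], [0.32, 0.21, 0.06, 0, 0, -0.99], [0.3, 0.24, 0.07, 0, 0, -1], [0.28, 0.25, 0.07, 0, 0, -1]])

```text
time: 2.1
eef_pos: [369.9, -267.8, 349.4]
orientation: [0.641, 0.768, -0.0, 0.0]
contact_force: [0.2, -0.1, 0.3]
grip_width: 85.4
grasp_force: 0.0
```

Call:
send_rows(series=[[0.27, 0.28, 0.07, 0, 0, -0.99], [0.24, 0.29, 0.07, 0, 0, -1], [0.23, 0.3, 0.07, 0, 0, -1], [0.2, 0.33, 0.07, 0, 0, -0.99], [0.18, 0.33, 0.06, 0, 0, -1]])

```text
time: 2.6
eef_pos: [414.4, -206.0, 335.6]
orientation: [0.498, 0.867, -0.0, -0.0]
contact_force: [-0.1, -0.5, 0.1]
grip_width: 85.4
grasp_force: 0.0
```

Call:
send_rows(series=[[0.15, 0.35, 0.07, 0, 0, -1], [0.14, 0.36, 0.07, 0, 0, -0.99], [0.1, 0.36, 0.07, 0, 0, -1], [0.08, 0.37, 0.07, 0, 0, -1], [0.06, 0.38, 0.07, 0, 0, -0.99]])

```text
time: 3.1
eef_pos: [458.8, -144.2, 321.6]
orientation: [0.341, 0.94, -0.0, -0.0]
contact_force: [-0.3, 0.2, -0.2]
grip_width: 85.4
grasp_force: 0.0
```

Call:
send_rows(series=[[0.02, 0.38, 0.07, 0, 0, -1], [0.01, 0.38, 0.06, 0, 0, -1], [-0.03, 0.38, 0.07, 0, 0, -1], [-0.05, 0.38, 0.07, 0, 0, -0.99], [-0.08, 0.37, 0.07, 0, -0.01, -1]])

```text
time: 3.6
eef_pos: [503.5, -82.5, 307.9]
orientation: [0.173, 0.985, -0.001, 0.0]
contact_force: [1.1, -0.3, -0.0]
grip_width: 85.5
grasp_force: 0.0
```

Call:
send_rows(series=[[-0.1, 0.37, 0.07, 0, 0, -1], [-0.13, 0.36, 0.07, 0, 0, -0.99], [-0.15, 0.35, 0.07, 0, 0, -1], [0, 0, 0, 0, 0, 0]])

```text
time: 4.0
eef_pos: [530.3, -44.7, 299.2]
orientation: [0.069, 0.998, -0.0, -0.0]
contact_force: [-0.1, 0.5, -0.6]
grip_width: 85.1
grasp_force: 0.0
```

Run:
```python
from h import *
s=manip.read_state(); print(s['time'],s['qpos'].round(3),s['eef_pos'].round(1),s['orientation'].round(4),s['contact_force'].round(1))
plan([529.9,-45.8,252],171.9,4)
```

```text
4.0 [-3.070e-01  4.520e-01  1.513e+00 -1.000e-03  1.177e+00 -1.738e+00] [530.3 -44.7 299.2] [ 6.930e-02  9.976e-01 -4.000e-04 -2.000e-04] [-0.1  0.5 -0.6]
[[0,-0.01,0.29,-0.01,0,0.01],[0,0,0.3,0,0,0.01],[0,-0.01,0.29,0,0,0.01],[0,-0.01,0.3,0,0,0.01]]
end [530.1 -45.9 252. ]
```

Call:
send_rows(series=[[0, -0.01, 0.3, 0, 0, 0.01], [0, -0.01, 0.3, 0, 0, 0.01], [0, 0, 0.3, 0, 0, 0], [0, 0, 0.28, 0, 0, 0]])

```text
time: 4.4
eef_pos: [529.4, -47.1, 252.1]
orientation: [0.072, 0.997, -0.001, 0.0]
contact_force: [-0.3, 0.2, -0.5]
grip_width: 85.1
grasp_force: 0.0
```

Call:
send_rows(series=[[0, 0, 0, 0, 0, 0], [0, 0, 0, 0, 0, 0], [0, 0, 0, 0, 0, 0], [0, 0, 0, 0, 0, 0], [0, 0, 0, 0, 0, 0]], hand=0)

```text
time: 4.9
eef_pos: [529.9, -45.8, 253.3]
orientation: [0.072, 0.997, 0.001, 0.001]
contact_force: [3.8, 25.0, 12.5]
grip_width: 13.5
grasp_force: 44.8
```

Call:
send_rows(series=[[0, 0, 0, 0, 0, 0], [0, 0, 0, 0, 0, 0]])

```text
time: 5.1
eef_pos: [529.9, -45.4, 253.4]
orientation: [0.071, 0.997, 0.001, 0.001]
contact_force: [1.4, 9.9, 5.7]
grip_width: 13.2
grasp_force: 42.6
```

Call:
send_rows(series=[[0, 0, 0, 0, 0, 1], [0, 0, 0, 0, 0, 1], [0, 0, 0, 0, 0, 1], [0, 0, 0, 0, 0, 1], [0, 0, 0, 0, 0, 1]])

```text
time: 5.6
eef_pos: [529.9, -45.2, 253.4]
orientation: [0.245, 0.97, 0.001, 0.001]
contact_force: [2.1, 12.8, 5.1]
grip_width: 13.2
grasp_force: 42.7
```

Call:
send_rows(series=[[0, 0, 0, 0, 0, 1], [0, 0, 0, 0, 0, 1], [0, 0, 0, 0, 0, 1], [0, 0, 0, 0, 0, 1], [0, 0, 0, 0, 0, 1]])

```text
time: 6.1
eef_pos: [530.0, -45.1, 253.3]
orientation: [0.409, 0.912, 0.002, 0.001]
contact_force: [3.5, 13.8, 5.2]
grip_width: 12.8
grasp_force: 42.6
```

Call:
send_rows(series=[[0, 0, 0, 0, 0, 1], [0, 0, 0, 0, 0, 1], [0, 0, 0, 0, 0, 1], [0, 0, 0, 0, 0, 1], [0, 0, 0, 0, 0, 1]])

```text
time: 6.6
eef_pos: [530.1, -44.9, 253.4]
orientation: [0.562, 0.827, 0.002, 0.001]
contact_force: [4.3, 14.8, 5.4]
grip_width: 13.1
grasp_force: 42.6
```

Call:
send_rows(series=[[0, 0, 0, 0, 0, 1], [0, 0, 0, 0, 0, 1], [0, 0, 0, 0, 0, 1], [0, 0, 0, 0, 0, 1], [0, 0, 0, 0, 0, 1]])

```text
time: 7.1
eef_pos: [530.2, -44.8, 253.4]
orientation: [0.697, 0.717, 0.002, 0.0]
contact_force: [5.9, 14.9, 3.1]
grip_width: 13.0
grasp_force: 42.4
```

Call:
send_rows(series=[[0, 0, 0, 0, 0, 0], [0, 0, 0, 0, 0, 0], [0, 0, 0, 0, 0, 0]])

```text
time: 7.4
eef_pos: [530.2, -44.8, 253.4]
orientation: [0.696, 0.718, 0.002, 0.0]
contact_force: [5.6, 15.5, 3.7]
grip_width: 13.5
grasp_force: 42.4
```

Run:
```python
from h import *
for n in('top','side'):
    f,z,K,T=cam(n); np.savez(f'{n}1',f=f,z=z,K=K,T=T); 
    c=f[150:240,280:370] if n=='top' else f[160:230,270:370]
    cv2.imwrite(f'pics/{n}1.png',np.clip(cv2.resize(c,None,fx=5,fy=5,interpolation=cv2.INTER_CUBIC)[...,::-1].astype(float)*1.5,0,255).astype(np.uint8))
a=cv2.imread('pics/top1.png');b=cv2.imread('pics/side1.png'); o=np.zeros((450,800,3),np.uint8); o[:,:350]=a[:,:350]; o[:350,350:]=b[:350,:450]; cv2.imwrite('pics/t1.png',o)
```

```text
(no output)
```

View pics/t1.png

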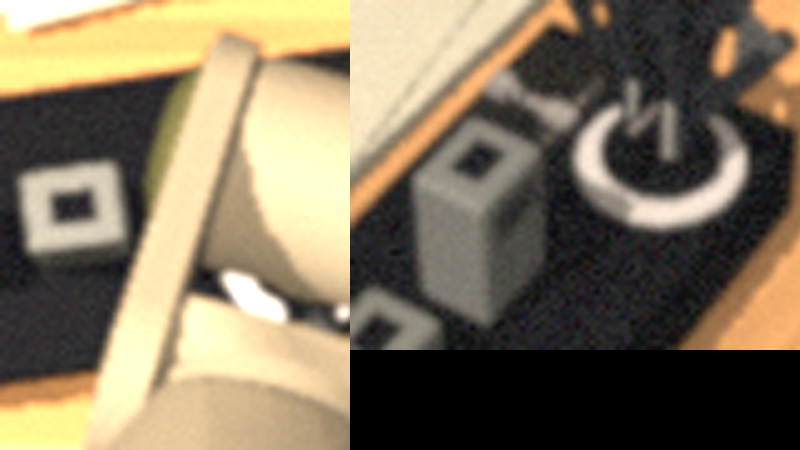

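The side half shows the index tab at about (495,85) and the pointer at (535,100), roughly facing each other. In the top half the wrist hides the scale. I'll measure differentially in the side view, with the first top view as calibration.

Run:
```python
from h import *
def prof(f,K,T,h,u,v,c0,x):
    g=f.max(2).astype(float)-50; g[g<12]=0; 
    D=np.array([[todock(ray(a,b,h,K,T)) for a in range(*u)] for b in range(*v)]); g=g[v[0]:v[1],u[0]:u[1]]
    o=[]
    for xx in x:
        c=c0
        for _ in range(8):
            k=g*(abs(D[...,0]-xx)<2)*(abs(D[...,1]-c)<8); c=(k*D[...,1]).sum()/max(k.sum(),1e-9)
        o.append((xx,round(c,1),int(k.sum())))
    return o
for n in (0,1):
    d=np.load(f'side{n}.npz'); f,K,T=d['f'],d['K'],d['T']
    for h in (66,69):
        print(n,h,'idx',prof(f,K,T,h,(285,330),(160,195),-87.7,range(50,76,3)))
        print(n,h,'ptr',prof(f,K,T,h,(285,330),(160,195),-115.7 if n==0 else -88,range(25,56,3)))
    print(f.max(2)[168:192,292:324])
```

```text
0 66 idx [(50, np.float64(0.0), 0), (53, np.float64(-88.4), 52), (56, np.float64(-89.1), 174), (59, np.float64(-89.3), 237), (62, np.float64(-91.8), 244), (65, np.float64(-90.1), 421), (68, np.float64(-90.1), 395), (71, np.float64(-87.3), 470), (74, np.float64(-87.8), 632)]
0 66 ptr [(25, np.float64(-115.6), 343), (28, np.float64(-118.1), 349), (31, np.float64(-115.9), 372), (34, np.float64(-115.9), 313), (37, np.float64(-117.4), 293), (40, np.float64(-117.3), 238), (43, np.float64(-116.3), 170), (46, np.float64(-115.9), 147), (49, np.float64(-117.4), 104), (52, np.float64(-117.2), 42), (55, np.float64(0.0), 0)]
0 69 idx [(50, np.float64(-85.9), 52), (53, np.float64(-86.2), 131), (56, np.float64(-88.3), 175), (59, np.float64(-87.2), 288), (62, np.float64(-87.7), 351), (65, np.float64(-87.5), 395), (68, np.float64(-88.2), 433), (71, np.float64(-87.4), 608), (74, np.float64(-88.2), 731)]
0 69 ptr [(25, np.float64(-114.9), 352), (28, np.float64(-113.4), 319), (31, np.float64(-113.9), 370), (34, np.float64(-114.4), 335), (37, np.float64(-114.7), 238), (40, np.float64(-114.0), 206), (43, 
[... 7064 characters left out ...]
7  98 136 155 157 136  90  48  32]
 [ 96  97  93  84  88  95  97  98  95  90  80  74  57  40  36  40  57  63
   55  45  37  34  41  75 123 154 163 155 120  66  30  26]
 [ 99  90  74  60  64  75  83  91  96  95  96  89  82  72  58  48  49  55
   47  35  33  25  47  95 141 162 163 148 105  51  29  24]
 [ 93  79  53  38  41  47  61  75  87  93  97  95  94  90  78  65  48  41
   28  29  25  33  57 108 153 167 164 144  92  40  22  27]
 [ 77  56  36  25  26  27  38  51  68  88  95 100  99  94  89  72  47  28
   29  25  17  33  71 120 156 170 164 144  92  38  25  30]
 [ 57  36  30  32  30  21  35  47  71  91  96 101  97  93  84  70  43  33
   28  22  33  36  77 129 159 165 165 145  97  43  26  27]]
```

The pointer moved 28.0 mm and 28.0 mm was needed, so I release, rise, and check from the top.

Call:
send_rows(series=[[0, 0, 0, 0, 0, 0], [0, 0, 0, 0, 0, 0], [0, 0, 0, 0, 0, 0], [0, 0, 0, 0, 0, 0], [0, 0, 0, 0, 0, 0]], hand=1)

```text
time: 8.0
eef_pos: [529.7, -46.8, 252.6]
orientation: [0.696, 0.718, -0.0, 0.001]
contact_force: [-0.4, -0.2, 1.6]
grip_width: 83.9
grasp_force: 0.0
```

Call:
send_rows(series=[[0, 0, -0.5, 0, 0, 0], [0, 0, -0.5, 0, 0, 0], [0, 0, -0.5, 0, 0, 0], [0, 0, -0.5, 0, 0, 0], [0, 0, -0.5, 0, 0, 0]])

```text
time: 8.5
eef_pos: [529.6, -46.6, 353.4]
orientation: [0.696, 0.718, -0.0, 0.001]
contact_force: [0.9, 0.4, 0.2]
grip_width: 85.6
grasp_force: 0.0
```

Run:
```python
from h import *
s=manip.read_state(); print(s['time'],s['qpos'].round(3),s['eef_pos'].round(1),s['orientation'].round(4),s['contact_force'].round(1),s['grip_width'])
plan([545.1,66.9,352],97.4,6)
```

```text
8.5 [-3.100e-01  3.920e-01  1.436e+00 -1.000e-03  1.313e+00 -3.420e-01] [529.6 -46.6 353.4] [ 6.958e-01  7.182e-01 -4.000e-04  6.000e-04] [0.9 0.4 0.2] 85.6317022165556
[[0.47,0.08,0.01,0,0.02,-0.23],[0.47,0.09,0,0,0,-0.24],[0.47,0.09,0.01,0,0,-0.23],[0.46,0.1,0,0,0,-0.23],[0.47,0.11,0.01,0,0,-0.23]]
[[0.46,0.12,0.01,0,0,-0.24]]
end [545.   66.9 351.8]
```

Call:
send_rows(series=[[0.47, 0.08, 0, 0, 0, -0.23], [0.47, 0.09, 0, 0, 0, -0.24], [0.47, 0.09, 0, 0, 0, -0.23], [0.46, 0.1, 0, 0, 0, -0.23], [0.47, 0.11, 0, 0, 0, -0.23]])

```text
time: 9.0
eef_pos: [542.4, 48.8, 352.5]
orientation: [0.666, 0.746, -0.0, 0.001]
contact_force: [-0.1, -0.2, 0.6]
grip_width: 85.3
grasp_force: 0.0
```

Call:
send_rows(series=[[0.46, 0.12, 0, 0, 0, -0.24], [0, 0, 0, 0, 0, 0], [0, 0, 0, 0, 0, 0]])

```text
time: 9.3
eef_pos: [545.1, 66.8, 352.4]
orientation: [0.66, 0.751, -0.001, 0.001]
contact_force: [0.0, -0.5, -0.6]
grip_width: 85.7
grasp_force: 0.0
```

Run:
```python
from h import *
s=manip.read_state(); print(s['time'],s['eef_pos'].round(1),s['orientation'].round(4))
f,z,K,T=cam('top'); np.savez('top2',f=f,z=z,K=K,T=T); tips(f,K,T); print(f.max(2)[158:186,324:356])
F,_,_,_=cam('side'); np.savez('side2',f=F)
a=cv2.resize(f[150:240,240:370],None,fx=4,fy=4,interpolation=cv2.INTER_CUBIC); b=cv2.resize(F[150:240,250:320],None,fx=4,fy=4,interpolation=cv2.INTER_CUBIC)
cv2.imwrite('pics/t2.png',np.clip(np.hstack([a,b])[...,::-1]*1.5,0,255).astype(np.uint8))
plan([545.1,66.9,266],97.4,6)
```

```text
9.3 [545.1  66.8 352.4] [ 6.598e-01  7.515e-01 -5.000e-04  7.000e-04]
24.0 -87.08 1002 | 27.0 -85.49 1073 | 30.0 -85.51 946 | 33.0 -84.44 715 | 36.0 -89.58 637 | 39.0 -88.95 528 | 42.0 -88.43 491 | 45.0 -88.13 552 | 48.0 -87.8 526 | 51.0 -87.54 384 | 54.0 -87.76 334 | 57.0 -87.68 404 | 60.0 -90.55 621 | 63.0 -91.03 887 | 66.0 -91.02 1019 | 69.0 -89.54 1026 | 72.0 -87.77 988 | 75.0 -86.18 1472 | 
[[191 216 219 219 217 217 218 217 218 218 220 220 219 220 220 220 220 222
  220 210 206 206 205 204 199 190 174 159 153 149 137 139]
 [173 215 223 221 222 222 222 223 225 222 225 220 217 209 208 204 207 203
  195 176 158 153 150 136 129 122 105  88  82  75  63  77]
 [159 212 230 228 228 221 215 209 209 208 208 198 180 162 150 145 140 133
  126 110  89  83  76  65  56  51  44  37  34  29  23  54]
 [130 185 209 211 205 183 165 158 158 159 160 147 126  95  78  68  63  58
   54  46  39  39  38  32  30  30  35  29  30  28  29  45]
 [ 86 121 140 140 133 108  96 104 133 150 155 146 117  71  41  28  31  27
   30  29  29  34  33  33  34  32  33  32  34  29  26  39]
 [ 49  62  65  60  53  46  49  84 13
[... 2466 characters left out ...]
 21  23  18  21  21  21]
 [ 46  45  37  36  33  32  30  30  25  24  34  40  35  29  27  22  23  21
   22  22  20  22  22  21  25  18  24  24  18  16  26  22]
 [ 40  31  33  31  28  29  30  23  15  15  22  29  38  45  52  57  58  59
   55  38  28  22  24  16  12  15  18  18  21  22  24  20]
 [ 35  28  25  28  25  27  24  27  33  47  61  78  87  96 107 108 113 108
  102  88  80  71  53  36  20  11  16  22  21  23  21  22]
 [ 34  29  29  30  28  29  43  66  89 102 112 127 134 135 138 139 139 138
  138 131 129 129 120  93  59  31  17  15  14  24  19  20]]
[[0,0,0.36,0,0.02,0],[0.01,0,0.36,0,0,0],[0,0,0.36,0,0,0],[0,0,0.36,0,0,-0.01],[0,0,0.36,0,0,0]]
[[0.01,0,0.36,0,0,0]]
end [545.   67.  266.1]
```

View pics/t2.png

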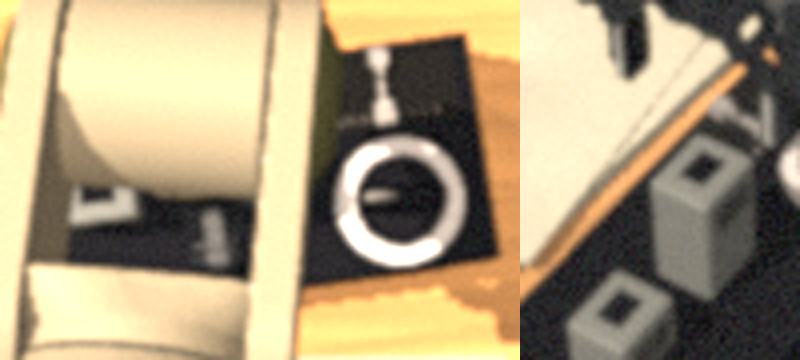

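The picture shows pointer and index in one line at about (380,80), aligned within about 0.1 mm. The dial is free, so I go on to the tall pack.

Call:
send_rows(series=[[0, 0, 0.4, 0, 0, 0], [0, 0, 0.4, 0, 0, 0], [0, 0, 0.4, 0, 0, 0], [0, 0, 0.4, 0, 0, 0], [0, 0, 0.3, 0, 0, 0]], newtons=60)

```text
time: 9.9
eef_pos: [545.1, 66.1, 275.6]
orientation: [0.66, 0.751, -0.001, 0.0]
contact_force: [0.4, -0.1, 0.2]
grip_width: 85.2
grasp_force: 0.0
```

Call:
send_rows(series=[[0, 0, 0.25, 0, 0, 0], [0, 0, 0, 0, 0, 0], [0, 0, 0, 0, 0, 0]])

```text
time: 10.2
eef_pos: [545.4, 66.7, 266.8]
orientation: [0.66, 0.751, -0.0, 0.001]
contact_force: [0.5, 0.1, 0.3]
grip_width: 85.2
grasp_force: 0.0
```

Call:
send_rows(series=[[0, 0, 0, 0, 0, 0], [0, 0, 0, 0, 0, 0], [0, 0, 0, 0, 0, 0], [0, 0, 0, 0, 0, 0], [0, 0, 0, 0, 0, 0]], hand=0)

```text
time: 10.7
eef_pos: [545.4, 66.9, 267.0]
orientation: [0.66, 0.751, 0.0, 0.001]
contact_force: [0.9, 1.2, 4.7]
grip_width: 39.4
grasp_force: 60.3
```

Call:
send_rows(series=[[0, 0, 0, 0, 0, 0], [0, 0, 0, 0, 0, 0]])

```text
time: 10.9
eef_pos: [545.4, 66.9, 267.0]
orientation: [0.66, 0.751, 0.0, 0.001]
contact_force: [1.1, 0.3, 4.5]
grip_width: 39.4
grasp_force: 60.5
```

Call:
send_rows(series=[[0, 0, -0.1, 0, 0, 0], [0, 0, -0.1, 0, 0, 0], [0, 0, -0.1, 0, 0, 0], [0, 0, -0.1, 0, 0, 0], [0, 0, -0.1, 0, 0, 0]])

```text
time: 11.4
eef_pos: [545.3, 66.9, 286.1]
orientation: [0.66, 0.751, -0.0, 0.0]
contact_force: [4.6, 1.5, -8.1]
grip_width: 39.1
grasp_force: 63.4
```

Call:
send_rows(series=[[0, 0, -0.15, 0, 0, 0], [0, 0, -0.15, 0, 0, 0], [0, 0, -0.15, 0, 0, 0], [0, 0, -0.15, 0, 0, 0], [0, 0, -0.15, 0, 0, 0]])

```text
time: 11.9
eef_pos: [544.7, 66.9, 317.0]
orientation: [0.66, 0.751, -0.001, 0.0]
contact_force: [-0.1, 0.4, -3.4]
grip_width: 39.3
grasp_force: 64.0
```

Call:
send_rows(series=[[0, 0, -0.3, 0, 0, 0], [0, 0, -0.3, 0, 0, 0], [0, 0, -0.3, 0, 0, 0], [0, 0, -0.3, 0, 0, 0], [0, 0, -0.3, 0, 0, 0]])

```text
time: 12.4
eef_pos: [544.9, 67.0, 377.9]
orientation: [0.66, 0.751, -0.0, 0.001]
contact_force: [0.5, -0.1, -3.5]
grip_width: 39.3
grasp_force: 64.0
```

Run:
```python
from h import *
s=manip.read_state(); print(s['time'],s['eef_pos'].round(1),s['orientation'].round(4),s['contact_force'].round(1),s['wrist_torque'].round(2),s['grip_width'],s['grasp_force'],s['qpos'].round(2))
f,z,K,T=cam('side'); cv2.imwrite('pics/s3.png',np.clip(cv2.resize(f[60:300,200:440],None,fx=2.4,fy=2.4)[...,::-1]*1.3,0,255).astype(np.uint8))
plan([490.5,-305,380],78,20)
```

```text
12.4 [544.9  67.  377.9] [ 6.598e-01  7.514e-01 -3.000e-04  8.000e-04] [ 0.5 -0.1 -3.5] [ 0.08 -0.02  0.03] 39.28105130908745 63.96878242492676 [-0.09  0.4   1.35 -0.    1.39 -0.22]
[[-0.45,-0.13,0,0.06,0.03,0.24],[-0.46,-0.12,0,0,0,0.25],[-0.45,-0.11,0,0,0,0.24],[-0.46,-0.1,0,0,0,0.24],[-0.46,-0.1,0,0,0,0.24]]
[[-0.46,-0.09,0,0,0,0.25],[-0.47,-0.08,0,0,0,0.24],[-0.46,-0.08,0,0,0,0.24],[-0.47,-0.06,0,0,0,0.25],[-0.46,-0.06,0,0,0,0.24]]
[[-0.47,-0.05,0,0,0,0.24],[-0.47,-0.04,0,0,0,0.24],[-0.47,-0.03,0,0,0,0.25],[-0.47,-0.03,0,0,0,0.24],[-0.47,-0.02,0,0,0,0.24]]
[[-0.47,-0.01,0,0,0,0.25],[-0.47,0,0,0,0,0.24],[-0.46,0.01,0,0,0,0.24],[-0.47,0.01,0,0,0,0.25],[-0.47,0.02,0,0,0,0.24]]
end [ 490.4 -304.8  380. ]
```

View pics/s3.png

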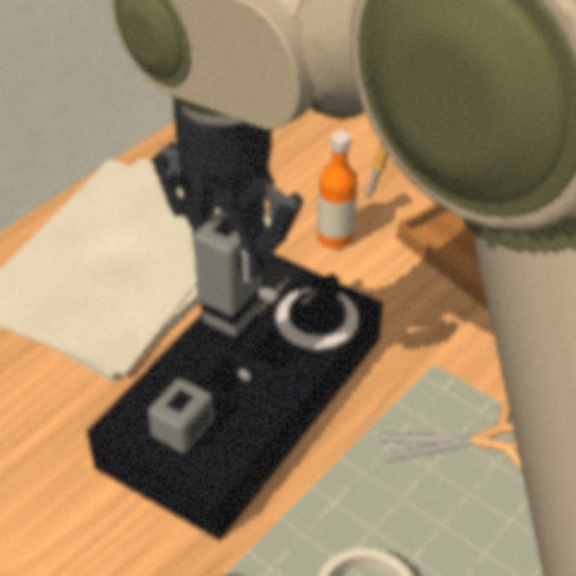

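The picture shows the tall pack upright in the gripper at (225,270), clear of the bay. The short pack is still plugged in at (180,415) and the glue is standing. I carry the pack to the tray.

Call:
send_rows(series=[[-0.2, -0.05, 0, 0, 0, 0.24], [-0.45, -0.12, 0, 0, 0, 0.25], [-0.45, -0.11, 0, 0, 0, 0.24], [-0.46, -0.1, 0, 0, 0, 0.24], [-0.46, -0.1, 0, 0, 0, 0.24]])

```text
time: 12.95
eef_pos: [533.0, -16.4, 376.0]
orientation: [0.692, 0.722, -0.001, 0.0]
contact_force: [-0.4, 0.2, -2.7]
grip_width: 39.7
grasp_force: 64.0
```

Call:
send_rows(series=[[-0.46, -0.09, 0, 0, 0, 0.25], [-0.47, -0.08, 0, 0, 0, 0.24], [-0.46, -0.08, 0, 0, 0, 0.24], [-0.47, -0.06, 0, 0, 0, 0.25], [-0.46, -0.06, 0, 0, 0, 0.24]])

```text
time: 13.45
eef_pos: [519.1, -109.4, 376.2]
orientation: [0.722, 0.692, -0.001, 0.0]
contact_force: [0.5, 0.1, -3.2]
grip_width: 39.3
grasp_force: 64.0
```

Call:
send_rows(series=[[-0.47, -0.05, 0, 0, 0, 0.24], [-0.47, -0.04, 0, 0, 0, 0.24], [-0.47, -0.03, 0, 0, 0, 0.25], [-0.47, -0.03, 0, 0, 0, 0.24], [-0.47, -0.02, 0, 0, 0, 0.24]])

```text
time: 13.95
eef_pos: [505.3, -202.6, 376.2]
orientation: [0.75, 0.661, -0.001, -0.0]
contact_force: [1.7, -0.5, -3.4]
grip_width: 39.4
grasp_force: 64.0
```

Call:
send_rows(series=[[-0.47, -0.01, 0, 0, 0, 0.25], [-0.47, 0, 0, 0, 0, 0.24], [-0.46, 0, 0, 0, 0, 0.24], [-0.4, 0, 0, 0, 0, 0.25], [-0.3, 0, 0, 0, 0, 0.24]])

```text
time: 14.45
eef_pos: [492.1, -285.8, 376.7]
orientation: [0.778, 0.628, -0.0, 0.0]
contact_force: [0.3, 0.6, -3.1]
grip_width: 39.7
grasp_force: 64.0
```

Run:
```python
from h import *
s=manip.read_state(); print(s['time'],s['eef_pos'].round(1),s['orientation'].round(4),s['contact_force'].round(1),s['grip_width'])
plan([490.5,-305,300],78,3)
```

```text
14.45 [ 492.1 -285.8  376.7] [ 7.779e-01  6.284e-01 -3.000e-04  4.000e-04] [ 0.3  0.6 -3.1] 39.712939119573754
[[-0.16,0.02,0.64,0,0.02,-0.01],[-0.16,0.02,0.64,0,0,-0.01],[-0.16,0.02,0.64,0,0,-0.01]]
end [ 490.4 -305.1  299.9]
```

Call:
send_rows(series=[[-0.24, 0.03, 0, 0, 0, 0], [-0.24, 0.03, 0.3, 0, 0, 0], [0, 0, 0.6, 0, 0, 0], [0, 0, 0.6, 0, 0, 0], [0, 0, 0.6, 0, 0, 0]])

```text
time: 14.95
eef_pos: [490.8, -303.7, 291.2]
orientation: [0.777, 0.629, -0.0, 0.0]
contact_force: [1.1, -1.4, -3.3]
grip_width: 39.2
grasp_force: 64.1
```

Call:
send_rows(series=[[0, 0, 0.4, 0, 0, 0], [0, 0, 0.2, 0, 0, 0], [0, 0, 0.1, 0, 0, 0], [0, 0, 0.1, 0, 0, 0], [0, 0, 0, 0, 0, 0]])

```text
time: 15.45
eef_pos: [490.9, -303.8, 261.1]
orientation: [0.777, 0.629, -0.0, 0.001]
contact_force: [-1.1, -0.6, -2.6]
grip_width: 39.3
grasp_force: 64.0
```

Run:
```python
from h import *
s=manip.read_state(); print(s['time'],s['eef_pos'].round(1),s['orientation'].round(4),s['contact_force'].round(1),s['grip_width'])
f,z,K,T=cam('side'); cv2.imwrite('pics/s4.png',np.clip(cv2.resize(f[60:260,300:500],None,fx=2.8,fy=2.8)[...,::-1]*1.3,0,255).astype(np.uint8))
```

```text
15.45 [ 490.9 -303.8  261.1] [ 7.772e-01  6.293e-01 -2.000e-04  9.000e-04] [-1.1 -0.6 -2.6] 39.32002012947111
```

View pics/s4.png

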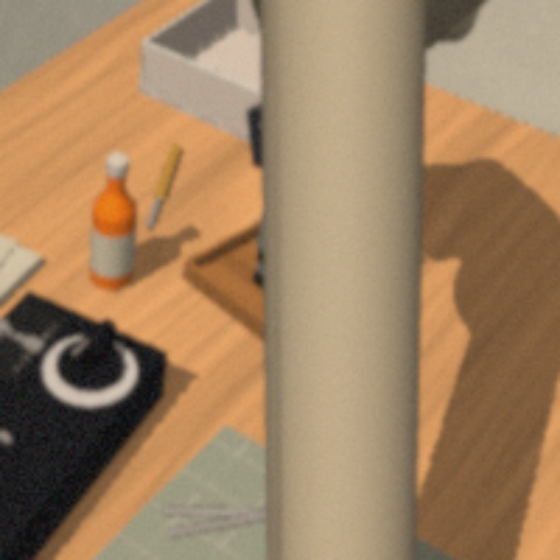

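The arm hides the pack, and the picture shows only the tray's left corner at (190,270). By the measured poses the pack is centred over the tray with its foot about 7 mm above the floor, so I lower it slowly until it touches.

Call:
send_rows(series=[[0, 0, 0.05, 0, 0, 0], [0, 0, 0.05, 0, 0, 0], [0, 0, 0.03, 0, 0, 0], [0, 0, 0, 0, 0, 0]])

```text
time: 15.9
eef_pos: [490.9, -303.8, 255.6]
orientation: [0.777, 0.629, -0.0, 0.001]
contact_force: [-0.5, -0.2, -2.4]
grip_width: 39.6
grasp_force: 64.0
```

Call:
send_rows(series=[[0, 0, 0.03, 0, 0, 0], [0, 0, 0, 0, 0, 0]])

```text
time: 16.1
eef_pos: [490.9, -303.8, 254.4]
orientation: [0.777, 0.629, -0.0, 0.001]
contact_force: [-0.4, 0.2, -2.9]
grip_width: 39.1
grasp_force: 64.0
```

Call:
send_rows(series=[[0, 0, 0.02, 0, 0, 0], [0, 0, 0, 0, 0, 0]])

```text
time: 16.3
eef_pos: [490.9, -303.8, 254.1]
orientation: [0.777, 0.629, -0.0, 0.001]
contact_force: [-0.9, 0.3, -0.5]
grip_width: 39.3
grasp_force: 63.9
```

Call:
send_rows(series=[[0, 0, 0.02, 0, 0, 0], [0, 0, 0, 0, 0, 0]])

```text
time: 16.5
eef_pos: [490.9, -303.8, 254.0]
orientation: [0.777, 0.629, -0.0, 0.001]
contact_force: [-1.3, 0.6, 7.1]
grip_width: 39.5
grasp_force: 64.7
```

Call:
send_rows(series=[[0, 0, 0, 0, 0, 0], [0, 0, 0, 0, 0, 0], [0, 0, 0, 0, 0, 0], [0, 0, 0, 0, 0, 0], [0, 0, 0, 0, 0, 0]], hand=1)

```text
time: 17.0
eef_pos: [490.9, -303.9, 252.9]
orientation: [0.777, 0.629, -0.0, 0.001]
contact_force: [-0.6, 0.3, 0.6]
grip_width: 85.6
grasp_force: 0.0
```

Call:
send_rows(series=[[0, 0, -0.3, 0, 0, 0], [0, 0, -0.5, 0, 0, 0], [0, 0, -0.8, 0, 0, 0], [0, 0, -1, 0, 0, 0], [0, 0, -1, 0, 0, 0]])

```text
time: 17.5
eef_pos: [490.5, -303.4, 399.4]
orientation: [0.777, 0.629, -0.0, 0.001]
contact_force: [-0.1, -0.0, 0.1]
grip_width: 85.3
grasp_force: 0.0
```

Call:
send_rows(series=[[-0.8, 0, 0, 0, 0, 0], [-0.8, 0, 0, 0, 0, 0], [-0.8, 0, 0, 0, 0, 0], [-0.8, 0, 0, 0, 0, 0], [-0.8, 0, 0, 0, 0, 0]])

```text
time: 18.0
eef_pos: [457.0, -461.2, 398.2]
orientation: [0.777, 0.629, -0.0, 0.001]
contact_force: [0.6, -0.3, -0.3]
grip_width: 85.4
grasp_force: 0.0
```

Run:
```python
from h import *
s=manip.read_state(); print(s['time'],s['eef_pos'].round(1),s['contact_force'].round(1))
f,z,K,T=cam('top'); tips(f,K,T); h=np.nan_to_num(cloud(z,K,T)[...,2])
F,_,_,_=cam('side')
a=cv2.resize(f[140:260,240:480],None,fx=3.3,fy=3.3); b=cv2.resize(F[90:230,270:470],None,fx=2,fy=2,interpolation=cv2.INTER_CUBIC)
o=np.zeros((a.shape[0]+200,a.shape[1],3),np.uint8); o[:a.shape[0]]=a; o[a.shape[0]:,:400]=b[40:240]; o=o[:600]
cv2.imwrite('pics/t5.png',np.clip(o[...,::-1]*1.3,0,255).astype(np.uint8))
m=box(400,480,170,260)&(cv2.medianBlur(h.astype(np.float32),3)>100)
if m.sum()>20: m=big(m);print(m.sum(),np.median(h[m]),cv2.minAreaRect(pc(m,129,K,T).astype(np.float32)))
```

```text
18.0 [ 457.  -461.2  398.2] [ 0.6 -0.3 -0.3]
24.0 -87.23 1148 | 27.0 -85.51 1120 | 30.0 -84.21 890 | 33.0 -84.43 732 | 36.0 -89.55 654 | 39.0 -88.88 540 | 42.0 -88.49 513 | 45.0 -88.22 575 | 48.0 -87.83 557 | 51.0 -87.56 400 | 54.0 -87.61 353 | 57.0 -87.61 425 | 60.0 -90.51 638 | 63.0 -91.03 908 | 66.0 -91.0 1037 | 69.0 -89.55 1059 | 72.0 -87.79 1016 | 75.0 -86.16 1507 | 
510 618.0160176514611 ((398.8347473144531, -227.70498657226562), (86.35916137695312, 40.51509475708008), 89.2017822265625)
```

View pics/t5.png

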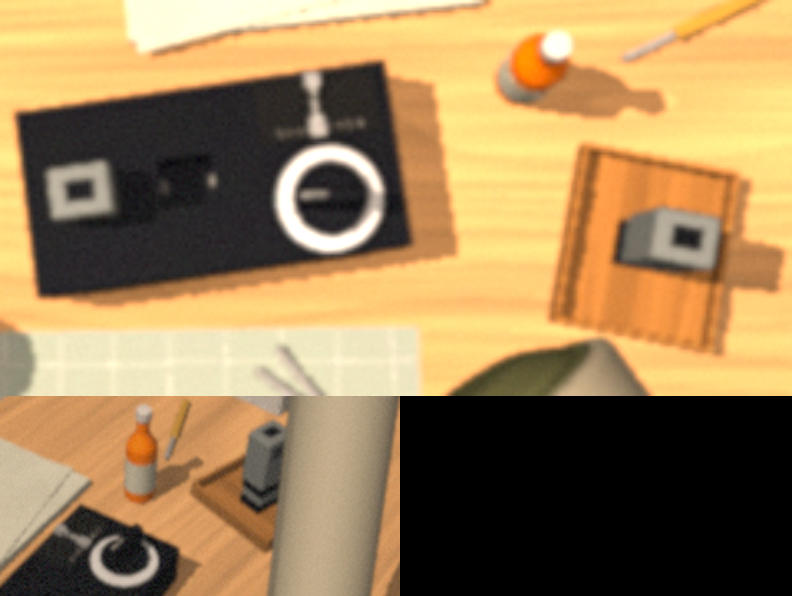

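The tall pack stands upright in the tray at (670,240). Pointer and index are aligned at (315,100), the short pack is plugged in at (80,190) and the glue is standing. The gripper is clear.

```bash
python3 -c "
from rig import manip; print(manip.close_job())"
```

```text
the job is handed in; nothing more can be done
None
```

I turned the dial until the pointer stood opposite the index tab (within about 0.1 mm in the camera image), then stood the tall pack upright in the tray and handed the job in at about 18 s; the short pack, index tab and glue looked undisturbed, and the arm never went near the tin, though I did not check it again at the end.

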